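# Chill the pitcher at the ice-stone chute

## Robot

A 7-joint arm with a two-finger parallel gripper is mounted at the origin on the work surface. World frame = base frame: x ahead of the robot, y to its left, z up, the work surface at z = 0. Lengths are in m, angles in rad, forces in N, time in s.
With the tool pointing down it reaches from about 0.375 to 0.925 m from the base axis. Payload 3.1 kg.
Tool frame: the origin (TCP) lies between the finger pads; the fingertips stand 11 mm ahead of it and the grasp point (between the pads) lies 8 mm behind it; z points along the fingers, y is the line along which they close (so a half turn about z gives the same grasp; the last joint's range is limited). The gripper opens to 85 mm and grips with 20 to 120 N. Pads are 22 mm wide; open, the fingers measure 114 mm over their backs; the gripper's body (76 mm by 85 mm) begins 54 mm behind the grasp point. The pads swing forward as they close: fully open they stand 13 mm farther back than shut.
Start: joints at [-1.351, 0.383, 0.044, 1.598, -0.018, 1.161, -0.05], TCP at [0.203, 0.617, 0.242] pointing down, gripper open.
Joint ranges: [-2.61, 2.61], [-0.41, 2.15], [-1.48, 1.57], [0, 2.5], [-1.57, 4.71], [0.05, 1.97], [-2.85, 2.85]. Speed limits (rad/s): [2.79, 2.79, 3.14, 3.14, 3.14, 3.14, 3.14].

## Interface

Orientations are given as [roll, pitch, yaw] about the fixed x, y, z axes, in that order (R = Rz(yaw) Ry(pitch) Rx(roll)).
In Python, from plant import robot gives the robot as it stands. Calls block until the motion is done:
- robot.move_ptp(position, orientation): joint-space move of the TCP to a pose.
- robot.movel(position, orientation=None, feed=0.15): straight line of the TCP; orientation=None keeps the orientation; feed is the mean speed in m/s.
- robot.goto_joints(angles): joint-space move.
- robot.grip(opening, strength=None): opening from 0.0 (shut) to 1.0 (fully open); strength is the grip in N (None keeps the last); returns when the fingers have stopped.
- robot.wait(seconds).
- robot.ik(position, orientation): joint angles nearest the present ones, or None.
- robot.get_state(): the state.
- robot.read_camera(name): name is "scene" or "top" or "wrist"; returns (picture, depth): 480x640x3 uint8, blue, green, red; 480x640 float32, m along the optical axis (not along the pixel's ray), 0 where there is no reading.
- robot.get_calibration(name): a dict with "vertical_fov" (degrees; the focal length in pixels is half the picture's height over the tangent of half this angle, whatever the lens; pixels are square), "cx", "cy" (the principal point, pixels), "pose" (4x4, takes a point from camera to world coordinates); the wrist camera has in their place "mount" (4x4, takes a point from camera to tool coordinates, whose origin is the TCP and whose axes are the flange's). Camera axes: x right, y up, looking along -z (the intrinsics and any distortion apply to the point x, -y, -z); pixel columns grow to the right and rows downward; lengths in m; the calibration is good to about 2 mm. A picture is of the moment at which its call begins: read the wrist's pose just before it. get_calibration takes no time and is no camera call.
A pose or a line that the arm cannot do raises robot.IKError and nothing moves.
- robot.job_done(): hands the job in; it is judged then, once.
The state is a dict: "time": time; "joints": joint angles; "qd": joint speeds; "effort": joint torques, N m; "eef_pos": TCP position; "tool_rot": TCP orientation; "contact_force": force on the tool from outside, world axes, zero at the start; "torque": the same for the moment, N m; "finger_gap": opening from 0.0 (shut) to 1.0 (fully open); "grip_force": force on a finger pad.
Only numpy, scipy, OpenCV 4.12 (cv2) and the standard library are available. Lean on these libraries where they do the work, as an engineer would, in place of code of your own. Each camera call takes 0.05 s, during which the arm holds its last target. There are 200 camera calls.

## Task

Lower the black drip grille over the two brass pins of the aluminium stand until it lies flat, then pick up the white pitcher by its handle and, holding it up off the table under the chute, push the red paddle back with the pitcher's own side (not with the gripper) so that all four blue cooling stones slide into it. Keep holding it until they are all inside, then stand the pitcher upright in the middle of the grille, let go and leave everything else on the trolley where it is.

Things in the scene. Friction and masses are not known exactly. Their poses are not given: they have to be found in the camera images.
- grille: Loose black drip grille, a flat plate 170 (x) by 68 (y) by 12 (z) mm, about 0.16 kg, lying on a cork block. Origin at the centre of its underside, z up. Two through holes, 12 mm across, at x = -65 and +65 mm on its long centre line. Can be gripped across its 68 mm width.
- rest: Fixed cork block on which the grille starts, 150 (x) by 44 (y) by 20 (z) mm, so that the grille overhangs it by 12 mm on each long side, 20 mm above the table. Origin at the centre of its underside.
- stand: Fixed aluminium stand for the grille, a bar 160 (x) by 50 (y) by 20 (z) mm. Origin at the centre of its underside, on the table. Two brass pins, 8 mm across with chamfered tips, rise 10 mm from its top at x = -65 and +65 mm.
- stand_top (a point): Centre of the stand's top face, 20 mm above the table, midway between the pins; axes as the stand's. The grille's underside comes to rest here, its top then being 32 mm above the table.
- pitcher: Loose white pitcher, about 0.3 kg, empty, upright. Origin at the centre of its underside, z up along its axis. 105 mm high; outer radius 33 mm at the foot, 45 mm (widest) from 45 to 62 mm up, 42 mm at the rim; wall 4.5 mm, floor 6 mm thick. Its handle is on the -x side: an upright bar 14 by 14 mm from 23 to 97 mm up, its centre 73 mm from the axis.
- pitcher_handle (a point): Point to grip on the upright bar of the pitcher's handle, 85 mm above its underside, 73 mm from its axis (towards the pitcher's -x). Pinch it from above across its 14 mm width (the pitcher's y), with the finger gap 25 mm or more clear of the body.
- pitcher_rim (a point): Centre of the pitcher's mouth, 105 mm above its underside.
- dispenser: Fixed dispenser with an open-topped steel chute 32 mm wide with white sides, sloping down at 35 degrees towards the dispenser's -x (roughly to the robot). Origin on the table, right under the front face of the resting paddle; x points to the back. Its column and base stand behind x = 70 mm; the space under the lip, in front of the paddle, is empty.
- lip (a point): Middle of the lower edge of the chute floor, where the stones come off: 215 mm above the table, 14 mm behind (+x) the resting paddle face. The red gate stands some 6 mm in front of it, reaching from 202 to 225 mm up, and sinks by 34 mm, to 168 mm, when the paddle is fully back: keep the pitcher's rim below 160 mm there. The stones leave towards -x and drop within about 60 mm of the lip.
- paddle_face (a point): Middle of the front (-x) face of the red paddle, 110 mm above the table at rest. The face is 70 mm wide and reaches from 70 to 165 mm up; it is pushed towards the dispenser's +x.
- paddle (a joint): Angle of the paddle, rad: 0 at rest (gate shut), 0.36 pushed fully back. It swings about a level axis 210 mm up and 100 mm behind the face, so that 30 mm of push at 95 mm up gives about 0.26. The gate lets the stones pass from about 0.22; a light spring (about 3 N) shuts it.
- stone0: Blue cooling stone 1 of 4, a 24 mm cube of about 25 g, origin at its centre; starts in a single row on the chute behind the gate.
- stone1: Blue cooling stone 2 of 4, a 24 mm cube of about 25 g, origin at its centre; starts in a single row on the chute behind the gate.
- stone2: Blue cooling stone 3 of 4, a 24 mm cube of about 25 g, origin at its centre; starts in a single row on the chute behind the gate.
- stone3: Blue cooling stone 4 of 4, a 24 mm cube of about 25 g, origin at its centre; starts in a single row on the chute behind the gate.
- shaker: Stainless Boston shaker, closed, 86 mm wide, 185 mm high; not part of the job.
- beaker: Glass mixing beaker, 92 mm wide, 150 mm high; not part of the job.
- strainer: Hawthorne strainer, a flat steel disc 84 mm across with a handle, 10 mm high; not part of the job.
- tonic: Green glass bottle, 60 mm wide, 190 mm high; not part of the job.
- jigger: Copper jigger, 44 mm wide, 72 mm high; not part of the job.
Not all that is in view belongs to the job. Of the things that look like the grille, the smallest one is meant.

How it is judged:
On the way, in this order (a step that is already met when the one before it is completed fails the run):
1. the grille lies flat on the stand, both pins in its holes, and is let go (z of grille in the frame of stand_top between -0.003 and 0.003 m and horizontal distance between grille and stand_top below 0.005 m and angle between the x axis of grille and the x axis of stand, either way round below 0.06 rad and angle between grille's own z axis and vertical below 0.03 rad and contact force between the fingers and grille below 0.3 N), for 0.2 s.
2. the pitcher, held up off the table by its handle, starts to push the paddle back with its side (contact force between the fingers and pitcher above 0.5 N and height (world z) of pitcher above 0.015 m and contact force between pitcher and paddle above 0.2 N and value of joint paddle above 0.03 rad).
3. all four stones are in the pitcher while it is still held up (contact force between the fingers and pitcher above 0.5 N and height (world z) of pitcher above 0.015 m and z of stone0 in the frame of pitcher between 0.008 and 0.095 m and x of stone0 in the frame of pitcher between -0.04 and 0.04 m and y of stone0 in the frame of pitcher between -0.04 and 0.04 m and z of stone1 in the frame of pitcher between 0.008 and 0.095 m and x of stone1 in the frame of pitcher between -0.04 and 0.04 m and y of stone1 in the frame of pitcher between -0.04 and 0.04 m and z of stone2 in the frame of pitcher between 0.008 and 0.095 m and x of stone2 in the frame of pitcher between -0.04 and 0.04 m and y of stone2 in the frame of pitcher between -0.04 and 0.04 m and z of stone3 in the frame of pitcher between 0.008 and 0.095 m and x of stone3 in the frame of pitcher between -0.04 and 0.04 m and y of stone3 in the frame of pitcher between -0.04 and 0.04 m and angle between pitcher's own z axis and vertical below 0.5 rad), for 0.2 s.
At the end, for the whole second after the job is handed in: Grille flat on the stand (3 mm in height, 5 mm off centre, 0.06 rad turn, 0.03 rad tilt); all four stones inside the pitcher; pitcher upright (0.06 rad), at rest on the grille, its axis within 20 mm of the grille's centre; paddle sprung back (below 0.05 rad) (z of grille in the frame of stand_top between -0.003 and 0.003 m and horizontal distance between grille and stand_top below 0.005 m and angle between the x axis of grille and the x axis of stand, either way round below 0.06 rad and angle between grille's own z axis and vertical below 0.03 rad and z of stone0 in the frame of pitcher between 0.008 and 0.095 m and x of stone0 in the frame of pitcher between -0.04 and 0.04 m and y of stone0 in the frame of pitcher between -0.04 and 0.04 m and z of stone1 in the frame of pitcher between 0.008 and 0.095 m and x of stone1 in the frame of pitcher between -0.04 and 0.04 m and y of stone1 in the frame of pitcher between -0.04 and 0.04 m and z of stone2 in the frame of pitcher between 0.008 and 0.095 m and x of stone2 in the frame of pitcher between -0.04 and 0.04 m and y of stone2 in the frame of pitcher between -0.04 and 0.04 m and z of stone3 in the frame of pitcher between 0.008 and 0.095 m and x of stone3 in the frame of pitcher between -0.04 and 0.04 m and y of stone3 in the frame of pitcher between -0.04 and 0.04 m and angle between pitcher's own z axis and vertical below 0.06 rad and z of pitcher in the frame of grille between 0.008 and 0.016 m and horizontal distance between pitcher and grille below 0.02 m and linear speed of pitcher below 0.02 m/s and value of joint paddle below 0.05 rad); the robot touches nothing.
It fails at once if a bystander (shaker, beaker, strainer, bottle or jigger) is moved by more than 30 mm or knocked over (distance of any of shaker, beaker, strainer, tonic, jigger from where it was at the start of the episode above 0.03 m or angle between any of shaker, beaker, strainer, tonic, jigger's own z axis and vertical above 0.4 rad).
It fails at once if the paddle is pushed with the gripper (contact force between any of the fingers, the arm and paddle above 1 N).
It also fails if it takes over 67 s, if anything falls off the work surface, if the arm or the gripper's body presses on something with over 40 N, if the wrist force passes 120 N, or if a joint passes its speed limit or range.

## Working session

There is one attempt and no reset: what is moved stays moved. The work goes in short steps, each a Python script; the robot and the scene stay as the last script left them, time stands still between calls to the robot, and variables do not carry over. Pictures are saved under pics/ and viewed, at most 10 in all, crops included, and the job is handed in when it is done.

```bash
mkdir -p pics; ls; python3 - <<'E'
from plant import robot
import cv2,numpy as np
for n in("scene","top"):
    p,d=robot.read_camera(n); cv2.imwrite(f"pics/{n}0.png",p); np.save(f"pics/{n}0.npy",d)
    c=robot.get_calibration(n); print(n,c)
print(robot.get_calibration("wrist")); s=robot.get_state(); print(s["tool_rot"],s["eef_pos"],s["time"])
E
```

```text
pics
scene {'vertical_fov': 48.624107080063254, 'cx': 325.2313513036972, 'cy': 242.03687393748402, 'pose': array([[-0.80506604, -0.36800748,  0.46523022,  1.09649579],
       [ 0.59303647, -0.48177041,  0.64513953,  0.81250463],
       [-0.01328202,  0.79527842,  0.60609885,  0.94723059],
       [ 0.        ,  0.        ,  0.        ,  1.        ]])}
top {'vertical_fov': 52.502893747567875, 'cx': 326.16138929504336, 'cy': 236.32986068548254, 'pose': array([[-0.02779309,  0.99375518, -0.10806568,  0.38885109],
       [-0.99940864, -0.02981415, -0.0171313 , -0.01241482],
       [-0.02024621,  0.10752564,  0.99399614,  1.22497366],
       [ 0.        ,  0.        ,  0.        ,  1.        ]])}
{'vertical_fov': 69.7699561176452, 'cx': 316.200365057464, 'cy': 234.75515790623382, 'mount': array([[-9.74563689e-04,  9.47474857e-01,  3.19828776e-01,
         8.21325754e-02],
       [ 9.99999508e-01,  8.64574478e-04,  4.85886956e-04,
         4.23719086e-04],
       [ 1.83849876e-04,  3.19829093e-01, -9.47475233e-01,
        -1.32001469e-01],
       [ 0.00000000e+00,  0.00000000e+00,  0.00000000e+00,
         1.00000000e+00]])}
[-3.13921710e+00  1.38823675e-04  2.82383982e+00] [0.20287548 0.61666162 0.24098787] 0.1
```

View pics/top0.png

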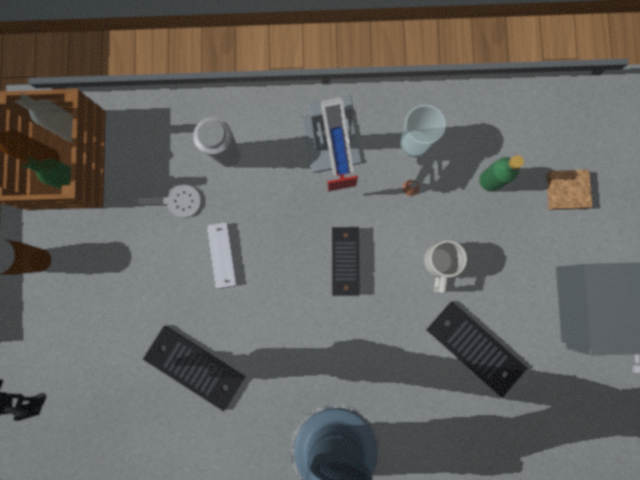

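View pics/scene0.png

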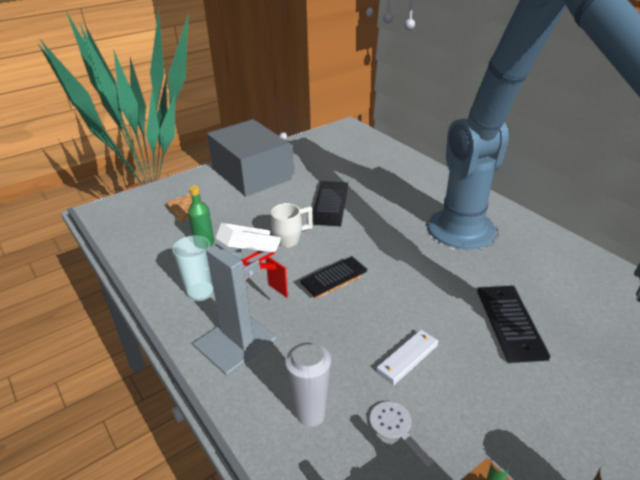

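Top view candidates for the grille: black plates at (194,368), (476,348) and (345,261). The last is clearly the smallest and lies on cork, so I choose it. The stand is the white bar at (222,255), the pitcher is at (445,260) with its handle at (438,284), and the paddle is at (342,183).

```bash
cat > h.py <<'E'
from plant import robot
import cv2,numpy as np
from scipy.spatial.transform import Rotation as Ro
def shot(n,save=None):
    s=robot.get_state(); p,d=robot.read_camera(n); c=robot.get_calibration(n)
    if n=="wrist":
        T=np.eye(4);T[:3,:3]=Ro.from_euler('xyz',s["tool_rot"]).as_matrix();T[:3,3]=s["eef_pos"];T=T@c["mount"]
    else: T=c["pose"]
    if save: cv2.imwrite(f"pics/{save}.png",p); np.save(f"pics/{save}.npy",d); np.save(f"pics/{save}_T.npy",T)
    return p,d,dict(T=T,f=240/np.tan(np.radians(c["vertical_fov"]/2)),cx=c["cx"],cy=c["cy"])
def dirs(C,uv):
    uv=np.atleast_2d(np.asarray(uv,float))
    v=np.c_[(uv[:,0]-C["cx"])/C["f"],-(uv[:,1]-C["cy"])/C["f"],-np.ones(len(uv))]
    return v@C["T"][:3,:3].T
def onz(C,uv,z):
    d=dirs(C,uv);o=C["T"][:3,3]; return o+d*((z-o[2])/d[:,2])[:,None]
def proj(C,P):
    q=(np.atleast_2d(P)-C["T"][:3,3])@C["T"][:3,:3]
    return np.c_[C["cx"]+C["f"]*q[:,0]/-q[:,2],C["cy"]-C["f"]*q[:,1]/-q[:,2]]
def cloud(C,d):
    v,u=np.mgrid[0:480,0:640]; return (C["T"][:3,3]+dirs(C,np.c_[u.ravel(),v.ravel()])*d.ravel()[:,None]).reshape(480,640,3)
DOWN=lambda yaw:[np.pi,0,yaw]
E
python3 - <<'E'
from h import *
p,d,C=shot("top")
X=cloud(C,d)
for n,uv,z in[("grille",(345,261),.032),("stand",(222,255),.02),("sA",(216,224),.02),("sB",(228,286),.02),("pit",(445,258),.105),("handle",(438,285),.09),("paddle",(342,183),.165),("gA",(346,228),.032),("gB",(345,295),.032),("jig",(410,187),.07),("beak",(424,120),.15)]:
    print(n,onz(C,uv,z)[0].round(3),X[uv[1],uv[0]].round(3))
E
```

```text
grille [ 0.456 -0.036  0.032] [ 0.456 -0.036  0.031]
stand [0.481 0.269 0.02 ] [0.481 0.269 0.02 ]
sA [0.559 0.284 0.02 ] [0.559 0.284 0.021]
sB [0.404 0.255 0.02 ] [0.404 0.254 0.022]
pit [ 0.452 -0.264  0.105] [ 0.458 -0.286  0.007]
handle [ 0.391 -0.248  0.09 ] [ 0.392 -0.259  0.037]
paddle [ 0.622 -0.033  0.165] [ 0.628 -0.033  0.138]
gA [ 0.538 -0.041  0.032] [ 0.538 -0.041  0.028]
gB [ 0.374 -0.034  0.032] [ 0.374 -0.034  0.035]
jig [ 0.628 -0.197  0.07 ] [ 0.634 -0.203  0.037]
beak [ 0.765 -0.223  0.15 ] [ 0.792 -0.239  0.073]
```

```bash
python3 - <<'E'
from h import *
for n,pos,yaw in[("w_stand",(.50,.27,.25),0),("w_grille",(.48,-.036,.25),0),("w_pit",(.47,-.264,.30),0),("w_pad",(.48,-.035,.28),np.pi)]:
    try: robot.move_ptp(pos,DOWN(yaw))
    except robot.IKError as e:
        print(n,e); continue
    robot.wait(.2)
    shot("wrist",n); s=robot.get_state(); print(n,s["joints"],s["eef_pos"],s["time"])
import glob
I=[cv2.imread(f"pics/{n}.png") for n in("w_stand","w_grille","w_pit","w_pad") if glob.glob(f"pics/{n}.png")]
while len(I)<4: I.append(I[0]*0)
m=np.vstack([np.hstack(I[:2]),np.hstack(I[2:])]); cv2.imwrite("pics/m1.png",cv2.resize(m,(800,600),interpolation=cv2.INTER_AREA))
E
```

```text
w_stand [-1.11984213  0.25215876  0.64215533  1.81496777 -0.16614829  1.12871646
 -1.99028894] [0.49960409 0.27088618 0.24987498] 2.0917
w_grille [-0.88458591  0.04216545  0.90591325  2.01521801 -0.0365717   1.10059188
 -1.53063292] [ 0.48039604 -0.03467441  0.24999426] 3.5167
w_pit [-0.60292892  0.23198084  1.1945314   1.83667041 -0.22960881  1.22795854
 -0.90656121] [ 0.4706244  -0.26209378  0.29949412] 4.6917
w_pad [ 0.99471108  0.11585127 -1.04980553  1.90831774  0.1086486   1.17776518
  1.47646339] [ 0.47997804 -0.03515784  0.27987581] 6.9917
```

View pics/m1.png

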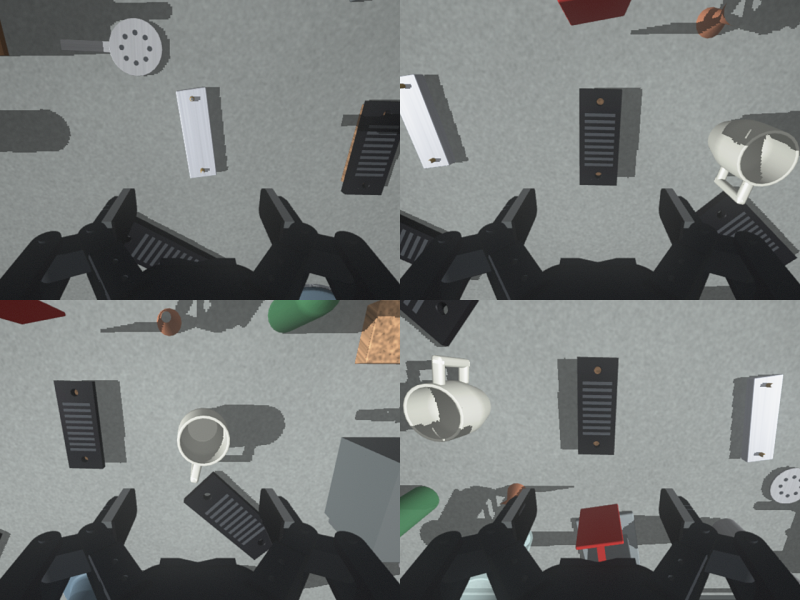

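Mosaic: the stand with its two pins is at (201,132) in the first tile and the grille at (600,136) in the second. The pitcher is at (203,440) with its handle at (195,470), and the red paddle is at (600,530) in the fourth. Next I compute poses from depth masks.

```bash
cat > meas.py <<'E'
from h import *
def load(n):
    c=robot.get_calibration("wrist")
    p=cv2.imread(f"pics/{n}.png");d=np.load(f"pics/{n}.npy")
    return p,d,dict(T=np.load(f"pics/{n}_T.npy"),f=240/np.tan(np.radians(c["vertical_fov"]/2)),cx=c["cx"],cy=c["cy"])
def rect(C,p,d,near,zlo,zhi,zt,r=.11):
    X=cloud(C,d); m=(d>0)&(X[...,2]>zlo)&(X[...,2]<zhi)&(np.hypot(X[...,0]-near[0],X[...,1]-near[1])<r)
    k,l,st,_=cv2.connectedComponentsWithStats(m.astype(np.uint8)); i=1+np.argmax(st[1:,4])
    v,u=np.nonzero(l==i); W=onz(C,np.c_[u,v],zt)[:,:2]
    (cx,cy),(a,b),_=q=cv2.minAreaRect(W.astype(np.float32)*1000)
    B=cv2.boxPoints(q)/1000; e=[B[1]-B[0],B[2]-B[1]]; L=max(e,key=np.linalg.norm); L=L*np.sign(L[0])
    return np.array([cx,cy])/1000,sorted((a,b)),np.arctan2(L[1],L[0]),np.median(X[l==i][:,2])
E
python3 - <<'E'
from meas import *
for n,near in(("w_stand",(.481,.269)),("w_grille",(.481,.269)),("w_pad",(.481,.269))):
    p,d,C=load(n); print("stand",n,rect(C,p,d,near,.015,.0245,.02))
    X=cloud(C,d)
    m=(X[...,2]>.025)&(X[...,2]<.033)&(np.hypot(X[...,0]-.481,X[...,1]-.269)<.1)
    k,l,st,cc=cv2.connectedComponentsWithStats(m.astype(np.uint8))
    for i in range(1,k):
        if st[i,4]>4: print("  pin",st[i,4],X[l==i].mean(0).round(4),onz(C,cc[i],.03)[0].round(4))
for n in("w_grille","w_pit","w_pad"):
    p,d,C=load(n); near=(.456,-.036); print("grille",n,rect(C,p,d,near,.027,.037,.032))
    hsv=cv2.cvtColor(p,cv2.COLOR_BGR2HSV); W=onz(C,np.c_[np.tile(np.arange(640),480),np.repeat(np.arange(480),640)],.032).reshape(480,640,3)
    m=(hsv[...,1]>60)&(np.hypot(W[...,0]-.456,W[...,1]+.036)<.08)&(abs(W[...,1]+.036)<.025)
    k,l,st,cc=cv2.connectedComponentsWithStats(m.astype(np.uint8))
    for i in range(1,k):
        if st[i,4]>8: print("  hole",st[i,4],onz(C,cc[i],.032)[0].round(4))
for n in("w_pit","w_grille","w_pad"):
    p,d,C=load(n);X=cloud(C,d)
    m=(X[...,2]>.100)&(X[...,2]<.112)&(np.hypot(X[...,0]-.452,X[...,1]+.264)<.06)
    P=X[m][:,:2].astype(np.float32); (c,r)=cv2.minEnclosingCircle(P*1000); print("pit",n,np.array(c)/1000,r,len(P))
    m=(X[...,2]>.085)&(X[...,2]<.105)&(np.hypot(X[...,0]-.452,X[...,1]+.264)<.09)&(np.hypot(X[...,0]-c[0]/1000,X[...,1]-c[1]/1000)>.055)
    h=X[m]; print("  handle",len(h),h.mean(0).round(4),cv2.minAreaRect((h[:,:2]*1000).astype(np.float32)))
p,d,C=load("w_pad");X=cloud(C,d);b,g,r=[p[...,i].astype(int) for i in range(3)]
m=(r>1.8*g+20)&(r>1.8*b+20)&(d>0)&(X[...,0]>.55); P=X[m]; print("red",len(P),np.percentile(P,[1,5,50,95,99],axis=0).round(3))
t=P[(P[:,2]>.075)&(P[:,2]<.16)]; q=cv2.minAreaRect((t[:,:2]*1000).astype(np.float32)); print(q,len(t))
p,d,C=shot("top");X=cloud(C,d);b,g,r=[p[...,i].astype(int) for i in range(3)]
m=(r>1.8*g+20)&(r>1.8*b+20)&(d>0)&(X[...,0]>.55)&(abs(X[...,1]+.03)<.07); P=X[m]; print("redtop",len(P),np.percentile(P,[1,5,50,95,99],axis=0).round(3)); print(cv2.minAreaRect((P[:,:2]*1000).astype(np.float32)))
m=(b>1.5*r+20)&(b>1.3*g)&(X[...,2]>.15); P=X[m]; print("blue",len(P),cv2.fitLine(P[:,:2].astype(np.float32),cv2.DIST_L2,0,.01,.01).ravel(),np.percentile(P,[5,50,95],axis=0).round(3))
E
```

```text
stand w_stand (array([0.48102234, 0.27176013]), [49.746986389160156, 159.37400817871094], np.float32(0.14084911), np.float64(0.02025884467145711))
  pin 27 [0.5457 0.281  0.0285] [0.5459 0.281  0.03  ]
  pin 26 [0.4178 0.2625 0.0282] [0.4187 0.2625 0.03  ]
stand w_grille (array([0.48135858, 0.26887735]), [53.9101676940918, 159.18284606933594], np.float32(0.13702972), np.float64(0.02008054549392224))
  pin 38 [0.5448 0.278  0.0272] [0.5449 0.2755 0.03  ]
  pin 38 [0.4178 0.2603 0.0283] [0.4185 0.2589 0.03  ]
stand w_pad (array([0.47995166, 0.26958481]), [53.39400863647461, 159.7532958984375], np.float32(0.14078729), np.float64(0.020156787144550048))
  pin 41 [0.4156 0.2606 0.0279] [0.4155 0.259  0.03  ]
  pin 31 [0.5435 0.279  0.028 ] [0.5427 0.2773 0.03  ]
grille w_grille (array([ 0.45656085, -0.03719464]), [67.96037292480469, 170.49478149414062], np.float32(-0.02479411), np.float64(0.03228537373427623))
  hole 98 [ 0.522  -0.0378  0.032 ]
  hole 37 [ 0.3941 -0.0353  0.032 ]
grille w_pit (array([ 0.45675577, -0.03842039]), [71.1056900024414, 170.1992950439453], np.float32(-0.02133672
[... 828 characters left out ...]
8] ((385.046142578125, -255.7025909423828), (14.637751579284668, 24.515268325805664), 79.26057434082031)
red 826 [[ 0.621 -0.065  0.064]
 [ 0.622 -0.059  0.135]
 [ 0.631 -0.029  0.165]
 [ 0.65  -0.     0.17 ]
 [ 0.747  0.001  0.171]]
((685.8798828125, -16.811023712158203), (123.51314544677734, 54.38246536254883), 8.601717948913574) 95
redtop 89 [[ 0.623 -0.062  0.155]
 [ 0.624 -0.06   0.156]
 [ 0.63  -0.033  0.164]
 [ 0.636 -0.006  0.167]
 [ 0.639 -0.004  0.169]]
((632.755126953125, -32.32926940917969), (12.001358032226562, 63.17845916748047), 9.373635292053223)
blue 478 [ 0.99846643  0.05536059  0.666612   -0.02738428] [[ 0.633 -0.039  0.239]
 [ 0.669 -0.027  0.264]
 [ 0.703 -0.015  0.285]]
```

```bash
cat >> h.py <<'E'
def go(pos,yaw,feed=.15,fix=True):
    pos=np.array(pos,float); robot.movel(pos,DOWN(yaw),feed)
    if fix:
        robot.wait(.1); e=pos-robot.get_state()["eef_pos"]
        if np.linalg.norm(e)>4e-4 and np.linalg.norm(e)<.006: robot.movel(pos+e,DOWN(yaw),.1); robot.wait(.1)
    s=robot.get_state(); return s["eef_pos"]-pos,s
E
python3 - <<'E'
from meas import *
g=(.4565,-.0370);yaw=-.0235
robot.move_ptp([*g,.12],DOWN(yaw))
e,s=go([*g,.06],yaw);print(e,s["tool_rot"],s["contact_force"])
e,s=go([*g,.018],yaw,.1);print(e,s["contact_force"])
robot.grip(0.3,40); s=robot.get_state();print(s["finger_gap"],s["grip_force"],s["contact_force"])
e,s=go([*g,.13],yaw);print(e,s["finger_gap"],s["grip_force"],s["contact_force"])
p,d,C=shot("wrist","w_held")
print(rect(C,p,d,g,.125,.155,.144,.13),s["eef_pos"],s["time"])
p,d,C=shot("top")
print(rect(C,p,d,g,.13,.155,.144,.13))
E
```

```text
[-0.00061907  0.00052214 -0.00053702] [-3.14146477e+00 -5.67511642e-04 -2.31715253e-02] [-0.97280735  0.86330051 -0.39231259]
[-0.00035943  0.00028326 -0.00034556] [-0.00856688  0.20430518  0.44947249]
0.7880969210031689 44.563729763031006 [-1.23539092  1.07313932  4.22827849]
[ 0.00092927 -0.00027336  0.00088803] 0.787037327447147 45.184485912323 [ 0.42720257 -0.29026155 -2.57235094]
(array([ 0.47598309, -0.03723328]), [103.4447021484375, 133.23388671875], np.float32(-0.02473803), np.float64(0.14547496178200908)) [ 0.45742927 -0.03727336  0.13088803] 12.8
(array([ 0.39543619, -0.05112885]), [37.43115234375, 42.033531188964844], np.float32(-0.035711538), np.float64(0.14502098978328293))
```

View pics/w_held.png

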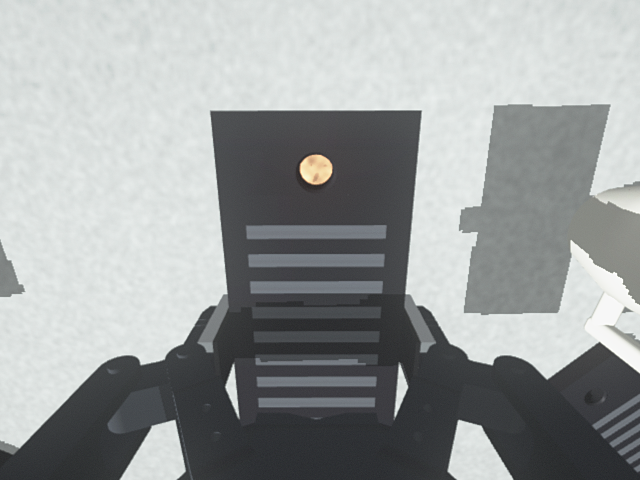

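The held grille is square in the fingers: front edge at row 111 (columns 211–421), hole at (316,168).

```bash
python3 - <<'E'
from meas import *
p,d,C=load("w_held")
g=cv2.cvtColor(p,cv2.COLOR_BGR2GRAY).astype(float)
edge=lambda u:next(v+ (140-g[v,u])/(g[v+1,u]-g[v,u]) for v in range(80,140) if g[v+1,u]<140)
us=np.arange(225,410,5); e=np.c_[us,[edge(u) for u in us]]+0
for zt in(.1445,.1455):
    W=onz(C,e,zt); k=np.polyfit(W[:,1],W[:,0],1); yaw=-np.arctan(k[0])
    rows=[130,150,170,190]; mid=[]
    for v in rows:
        x=np.nonzero(g[v,180:460]<110)[0]+180; mid.append([x.min()-.5,v]); mid.append([x.max()+.5,v])
    M=onz(C,mid,zt); 
    cy=(M[0::2,1]+M[1::2,1])/2; print(zt,yaw,"width",np.hypot(*(M[0::2]-M[1::2])[:,:2].T),"midx",((M[0::2,0]+M[1::2,0])/2).round(4),"midy",cy.round(4),"edge x at mid",np.polyval(k,cy.mean()))
    ps=np.array([0.45742927,-0.03727336]); ey=np.array([np.polyval(k,cy[0]),cy[0]]); c=ey-.085*np.array([np.cos(yaw),np.sin(yaw)]); 
    a=-.0235;R=np.array([[np.cos(a),np.sin(a)],[-np.sin(a),np.cos(a)]]); print("centre",c,"in tool-yaw frame",R@(c-ps))
E
```

```text
0.1445 -0.023135602661389577 width [0.0681243  0.06835145 0.06824567 0.06813591] midx [0.5364 0.53   0.5233 0.5164] midy [-0.0384 -0.0384 -0.0382 -0.0381] edge x at mid 0.5424763639294157
centre [ 0.45749617 -0.03644286] in tool-yaw frame [4.73684762e-05 8.31846964e-04]
0.1455 -0.023135602661392397 width [0.06754875 0.06777398 0.06766908 0.06756025] midx [0.5364 0.5301 0.5235 0.5166] midy [-0.0384 -0.0384 -0.0382 -0.0381] edge x at mid 0.5424546330187673
centre [ 0.45747447 -0.03644649] in tool-yaw frame [2.57537698e-05 8.27704484e-04]
```

```bash
python3 - <<'E'
from h import *
t=np.array([.4811,.2710]);yaw=.1405
robot.move_ptp([.47,.1,.13],DOWN(.06))
robot.move_ptp([*t,.10],DOWN(yaw))
e,s=go([*t,.05],yaw);print(e,s["tool_rot"],s["contact_force"])
shot("wrist","w_hov")
e,s=go([*t,.032],yaw,.06);print(e,s["contact_force"])
f0=s["contact_force"]
for z in(.028,.0255,.023):
    robot.movel([*t,z],DOWN(yaw),.03); robot.wait(.1); s=robot.get_state(); print(z,s["eef_pos"],(s["contact_force"]-f0).round(2),s["torque"].round(2),s["time"])
    if (s["contact_force"]-f0)[2]>6: break
E
```

```text
[-0.00112954  0.00085181 -0.00094955] [-3.14125767e+00 -4.44614328e-04  1.40791759e-01] [-0.12773933 -0.0080228  -1.79530674]
[ 1.31538205e-04 -1.62830248e-04 -5.70260560e-05] [ 1.34820859  0.43905836 -1.62382527]
0.028 [0.48111621 0.27102546 0.02803141] [-1.68 -0.21 -0.44] [-0.02  0.02 -0.07] 16.1417
0.0255 [0.48109028 0.27097167 0.02548699] [-1.31 -0.68 -0.08] [ 0.02 -0.02 -0.04] 16.4917
0.023 [0.48106085 0.27098812 0.02294796] [-1.69 -0.62  0.4 ] [ 0.02 -0.03  0.  ] 16.8417
```

```bash
python3 - <<'E'
from meas import *
t=np.array([.4811,.2710]);yaw=.1405
robot.movel([*t,.0178],DOWN(yaw),.03); robot.wait(.1); s=robot.get_state(); print(s["eef_pos"],s["contact_force"])
robot.grip(1.0); robot.wait(.1); s=robot.get_state(); print(s["finger_gap"],s["contact_force"],s["grip_force"])
robot.movel([*t,.10],None,.2); robot.movel([.50,.27,.25],DOWN(0),.4); robot.wait(.2)
p,d,C=shot("wrist","w_set"); print(rect(C,p,d,(.481,.2718),.026,.039,.032)); s=robot.get_state();print(s["time"])
X=cloud(C,d);m=(X[...,2]>.026)&(X[...,2]<.04)&(np.hypot(X[...,0]-.481,X[...,1]-.2718)<.09)
A=np.c_[X[m][:,:2],np.ones(m.sum())];print(np.linalg.lstsq(A,X[m][:,2],rcond=None)[0],X[m][:,2].mean())
# dispenser from saved w_pad
p,d,C=load("w_pad");X=cloud(C,d);b,g,r=[p[...,i].astype(int) for i in range(3)]
m=(r>1.8*g+20)&(r>1.8*b+20)&(d>0)&(X[...,0]>.6)&(X[...,0]<.68)
for lo,hi in((.07,.1),(.1,.12),(.12,.14),(.14,.16),(.16,.175)):
    P=X[m&(X[...,2]>lo)&(X[...,2]<hi)]
    if len(P)>10: print(lo,len(P),P.mean(0).round(4),P[:,1].min(),P[:,1].max(),np.polyfit(P[:,1],P[:,0],1))
cv2.imwrite("pics/pad_crop.png",cv2.resize(p[320:480,220:420],(800,640))[:600])
E
```

```text
[0.48140594 0.27112021 0.01786546] [ 0.18328417  0.7488112  -0.76593826]
1.006060029312992 [ 0.7319708   0.56813432 -0.48987699] 0.0
(array([0.48177847, 0.27114633]), [68.0510482788086, 170.37200927734375], np.float32(0.14224267), np.float64(0.03232507752400668))
19.025
[ 0.00051179 -0.00026235  0.03211973] 0.0322981020418972
0.1 12 [ 6.218e-01 -3.000e-04  1.103e-01] -0.0008822293475796439 0.0006088860963993359 [0.63459433 0.62198248]
0.12 16 [ 6.220e-01 -5.000e-04  1.311e-01] -0.0009900182134000568 0.0003255935423671294 [-0.04401053  0.62196145]
0.14 59 [ 0.625  -0.0125  0.153 ] -0.05273004342049013 0.0011504437146331384 [-0.21538522  0.62233013]
0.16 720 [ 0.6345 -0.0309  0.1655] -0.06620806042944075 0.0011933379947631495 [-0.1434002   0.63003286]
```

View pics/pad_crop.png

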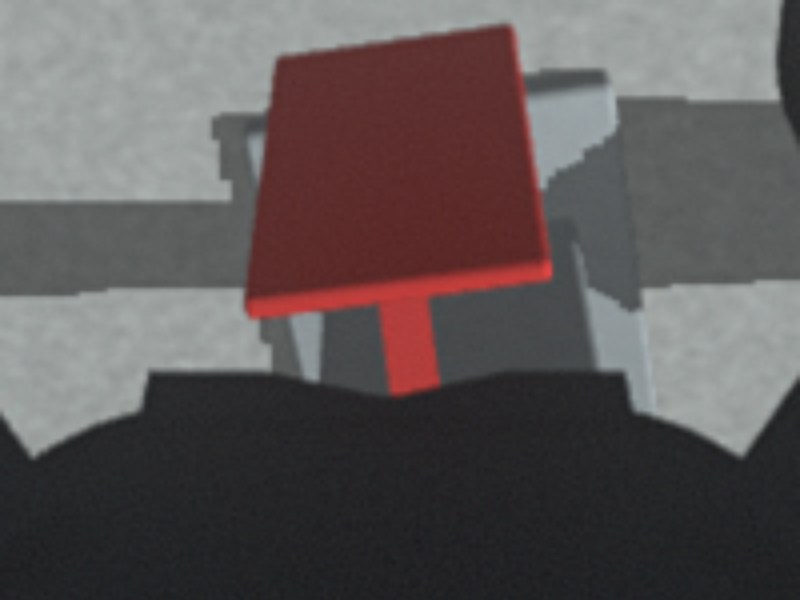

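The grille sits flat at (0.4818, 0.2711), yaw 0.142. The paddle crop shows its top edge running from (282,395) to (357,385) in the full wrist image. Next I refine the paddle and pitcher from a closer look.

```bash
python3 - <<'E'
from meas import *
def paddle(n):
    p,d,C=load(n);X=cloud(C,d);b,g,r=[p[...,i].astype(int) for i in range(3)]
    m=(r>1.6*g)&(r>1.6*b)&(r>40)&(d>0)&(X[...,0]>.58)&(X[...,0]<.68)&(X[...,2]>.075)&(X[...,2]<.16)
    m=cv2.erode(m.astype(np.uint8),np.ones((3,3)))>0
    P=X[m]; A=np.c_[P[:,1:],np.ones(len(P))]; k=np.linalg.lstsq(A,P[:,0],rcond=None)[0]
    res=P[:,0]-A@k; th=-np.arctan(k[0]); yl=np.percentile(P[:,1],[.5,99.5]); yc=yl.mean()
    print("paddle",n,len(P),"theta",th,"slope z",k[1],"rms",res.std(),"y",yl,"centre@.11",k@[yc,.11,1],yc)
    print(" top corners",onz(C,[(282,395),(357,385.5)],.165).round(4) if n=="w_pad" else "")
paddle("w_pad")
robot.move_ptp([.40,-.03,.30],DOWN(np.pi)); robot.wait(.2); shot("wrist","w_pad2"); paddle("w_pad2")
robot.move_ptp([.385,-.255,.28],DOWN(np.pi-.205)); robot.wait(.2); p,d,C=shot("wrist","w_pit2");X=cloud(C,d)
print(robot.get_state()["joints"].round(2),robot.get_state()["eef_pos"])
m=(X[...,2]>.100)&(X[...,2]<.112)&(np.hypot(X[...,0]-.4515,X[...,1]+.27)<.055)
c,r=cv2.minEnclosingCircle((X[m][:,:2]*1000).astype(np.float32)); c=np.array(c)/1000; print("pit",c,r)
m=(X[...,2]>.08)&(X[...,2]<.108)&(np.hypot(X[...,0]-c[0],X[...,1]-c[1])>.052)&(np.hypot(X[...,0]-c[0],X[...,1]-c[1])<.09)
q=cv2.minAreaRect((X[m][:,:2]*1000).astype(np.float32));print(q,m.sum(),robot.get_state()["time"])
cv2.imwrite("pics/v.png",cv2.resize(np.hstack([cv2.imread("pics/w_pad2.png"),p]),(800,300)))
E
```

```text
paddle w_pad 3311 theta 0.16504712570565766 slope z -5.3023051826528445e-05 rms 0.0004892869523375999 y [-0.06531009 -0.00070128] centre@.11 0.6272020812972234 -0.03300568706582825
 top corners [[ 0.633  -0.066   0.165 ]
 [ 0.6226  0.001   0.165 ]]
paddle w_pad2 1988 theta 0.166082410628813 slope z -0.0006166736572701392 rms 0.00059912275922481 y [-0.0648315  -0.00073104] centre@.11 0.6270987683412246 -0.03278126697545432
 top corners 
[-0.9  -0.29  1.25  2.03  0.29  1.22  1.61] [ 0.38566262 -0.253427    0.28003707]
pit [ 0.45105737 -0.27007892] 42.3540153503418
((386.63482666015625, -257.1398620605469), (13.560969352722168, 27.938945770263672), 78.42646026611328) 461 22.7917
```

View pics/v.png

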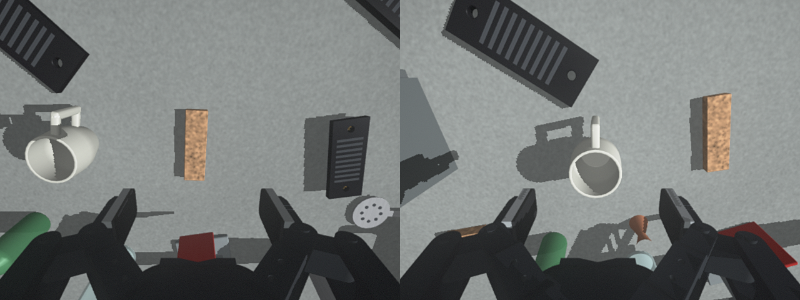

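```bash
python3 - <<'E'
from meas import *
b=np.array([.3797,-.2556]);yaw=np.pi-.2
robot.grip(.55)
e,s=go([*b,.16],yaw,.3);print(e)
e,s=go([*b,.078],yaw,.12);print(e,s["contact_force"],s["joints"].round(2))
robot.grip(0,100); robot.wait(.2); s=robot.get_state();print(s["finger_gap"],s["grip_force"],s["contact_force"])
e,s=go([*b,.148],yaw,.1);print(e,s["finger_gap"],s["grip_force"],s["contact_force"],s["torque"].round(2),s["eef_pos"])
p,d,C=shot("wrist","w_lift");X=cloud(C,d); hsv=cv2.cvtColor(p,cv2.COLOR_BGR2HSV)
m=(X[...,2]>.165)&(X[...,2]<.19)&(np.hypot(X[...,0]-.4512,X[...,1]+.27)<.06)&(hsv[...,2]>110)
P=X[m];c,r=cv2.minEnclosingCircle((P[:,:2]*1000).astype(np.float32));print(c,r,len(P))
print(np.linalg.lstsq(np.c_[P[:,:2]-np.array(c)/1000,np.ones(len(P))],P[:,2],rcond=None)[0],s["time"])
E
```

```text
Traceback (most recent call last):
  File "h.py", line 24, in go
    pos=np.array(pos,float); robot.movel(pos,DOWN(yaw),feed)
                             ~~~~~~~~~~~^^^^^^^^^^^^^^^^^^^^
plant.IKError: the arm cannot follow that straight line within its joint ranges
```

```bash
python3 - <<'E'
from h import *
robot.goto_joints([.46,.10,-1.05,1.95,.1,1.17,1.2])
s=robot.get_state();print(s["eef_pos"],s["tool_rot"],s["time"])
for x,y,z,yw in[(.3797,-.2556,.28,-.2),(.3797,-.2556,.16,-.2),(.3797,-.2556,.078,-.2),(.3797,-.2556,.148,-.2),(.46,-.06,.13,.165),(.55,-.045,.13,.165),(.42,.26,.16,.14),(.41,.26,.11,.14),(.41,.26,.11,.5)]:
    for k in(np.pi,-np.pi):
        q=robot.ik([x,y,z],DOWN(k+yw)); print(x,y,z,yw,None if q is None else np.round(q,2))
E
```

```text
[0.41325053 0.20660193 0.26518652] [-3.12753776 -0.02335714 -2.88441813] 25.2417
0.3797 -0.2556 0.28 -0.2 [ 1.43  0.02 -0.92  1.96  0.02  1.17  1.87]
0.3797 -0.2556 0.28 -0.2 [ 1.43  0.02 -0.92  1.96  0.02  1.17  1.87]
0.3797 -0.2556 0.16 -0.2 [ 1.33  0.22 -0.89  2.09  0.21  0.93  1.7 ]
0.3797 -0.2556 0.16 -0.2 [ 1.33  0.22 -0.89  2.09  0.21  0.93  1.7 ]
0.3797 -0.2556 0.078 -0.2 [ 1.09  0.33 -0.65  2.15  0.29  0.75  1.63]
0.3797 -0.2556 0.078 -0.2 [ 1.09  0.33 -0.65  2.15  0.29  0.75  1.63]
0.3797 -0.2556 0.148 -0.2 [ 1.31  0.24 -0.87  2.1   0.23  0.9   1.68]
0.3797 -0.2556 0.148 -0.2 [ 1.31  0.24 -0.87  2.1   0.23  0.9   1.68]
0.46 -0.06 0.13 0.165 [ 0.85  0.29 -0.88  2.1   0.3   0.88  1.53]
0.46 -0.06 0.13 0.165 [ 0.85  0.29 -0.88  2.1   0.3   0.88  1.53]
0.55 -0.045 0.13 0.165 [ 0.64  0.44 -0.75  1.9   0.37  0.94  1.45]
0.55 -0.045 0.13 0.165 [ 0.64  0.44 -0.75  1.9   0.37  0.94  1.45]
0.42 0.26 0.16 0.14 [ 0.27  0.36 -1.02  2.    0.37  0.98  0.77]
0.42 0.26 0.16 0.14 [ 0.27  0.36 -1.02  2.    0.37  0.98  0.77]
0.41 0.26 0.11 0.14 [ 0.21  0.42 -0.98  2.06  0.45  0.89  0.69]
0.41 0.26 0.11 0.14 [ 0.21  0.42 -0.98  2.06  0.45  0.89  0.69]
0.41 0.26 0.11 0.5 [ 0.23  0.43 -1.    2.06  0.47  0.9   1.03]
0.41 0.26 0.11 0.5 [ 0.23  0.43 -1.    2.06  0.47  0.9   1.03]
```

All poses are reachable in this elbow configuration.

```bash
python3 - <<'E'
from meas import *
b=np.array([.3797,-.2556]);yaw=np.pi-.2
robot.move_ptp([*b,.22],DOWN(yaw))
e,s=go([*b,.15],yaw,.2);print(e)
e,s=go([*b,.078],yaw,.12);print(e,s["contact_force"],s["joints"].round(2))
robot.grip(0,100); robot.wait(.2); s=robot.get_state();print(s["finger_gap"],s["grip_force"],s["contact_force"])
e,s=go([*b,.148],yaw,.1);print(e,s["finger_gap"],s["grip_force"],s["contact_force"],s["torque"].round(2),s["eef_pos"])
p,d,C=shot("wrist","w_lift");X=cloud(C,d); hsv=cv2.cvtColor(p,cv2.COLOR_BGR2HSV)
m=(X[...,2]>.165)&(X[...,2]<.19)&(np.hypot(X[...,0]-.4512,X[...,1]+.27)<.06)&(hsv[...,2]>110)
P=X[m];c,r=cv2.minEnclosingCircle((P[:,:2]*1000).astype(np.float32));print(c,r,len(P))
print(np.linalg.lstsq(np.c_[P[:,:2]-np.array(c)/1000,np.ones(len(P))],P[:,2],rcond=None)[0],s["time"])
E
```

```text
[-1.46690353e-03 -7.31416267e-05 -1.06378298e-03]
[-0.00075303  0.00030206 -0.00058608] [-0.15029956  0.08826088  1.33081043] [ 1.25  0.38 -0.83  2.14  0.4   0.78  1.53]
0.1469921622562166 97.4455913901329 [-1.62240754 -0.39243562  3.28733051]
[ 0.0008335  -0.00042492  0.00078699] 0.14582987117977597 97.45466440916061 [-0.44980666  0.8810213  -4.06042207] [-0.03  0.18  0.02] [ 0.3805335  -0.25602492  0.14878699]
(404.51727294921875, -260.3840637207031) 13.268363952636719 1688
[ 0.03912458 -0.00884111  0.16848728] 30.9917
```

View pics/w_lift.png

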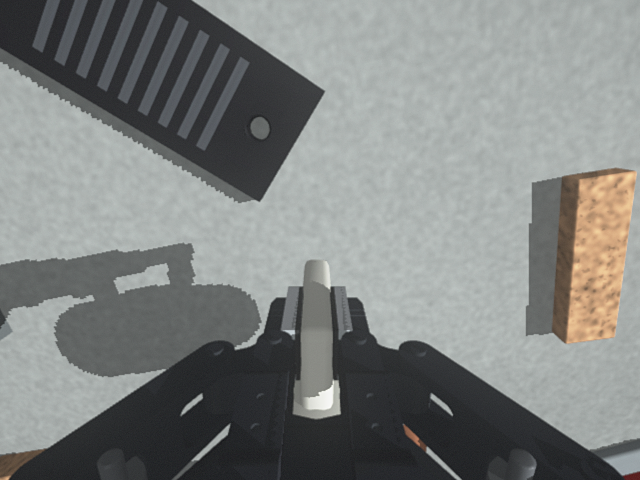

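```bash
cat > push.py <<'E'
from h import *
F=np.array([.6272,-.0329]);th=.165;n=np.array([np.cos(th),np.sin(th)])
L=.0735;Z=.122
tcp=lambda p:[*(F+n*(p-.045-L)),Z]
Y=np.pi+th
E
python3 - <<'E'
from push import *
robot.movel(tcp(-.07),DOWN(Y),.2)
e,s=go(tcp(-.02),Y,.15);print(e,s["contact_force"].round(2),s["time"])
f0=s["contact_force"]
for p in(0,.012,.024,.033):
    robot.movel(tcp(p),DOWN(Y),.06); s=robot.get_state(); print(p,(s["eef_pos"]-tcp(p)).round(4),(s["contact_force"]-f0).round(2),s["torque"].round(2))
robot.wait(.6)
pic,d,C=shot("top","t_push");X=cloud(C,d);b,g,r=[pic[...,i].astype(int) for i in range(3)]
m=(b>1.5*r+20)&(b>1.3*g); 
k,l,st,cc=cv2.connectedComponentsWithStats(m.astype(np.uint8))
for i in range(1,k):
    if st[i,4]>8: print(st[i,4],cc[i].round(),X[l==i].mean(0).round(3))
cv2.imwrite("pics/push1.png",np.hstack([cv2.resize(pic[60:260,240:440],(400,400)),cv2.resize(shot("scene")[0][170:370,170:370],(400,400))]))
s=robot.get_state();print(s["time"],s["contact_force"]-f0,s["eef_pos"]-tcp(.033))
E
```

```text
[0.00140414 0.00067237 0.00061296] [ 0.57  0.22 -2.87] 33.1417
0 [ 0.0006  0.0004 -0.    ] [-0.5  -0.3  -1.24] [-0.03  0.26 -0.  ]
0.012 [-0.0047 -0.0007 -0.0027] [-7.12 -0.72 -3.36] [-0.22  1.48  0.02]
0.024 [-0.0089 -0.0016 -0.005 ] [-9.49 -2.   -5.96] [-0.5   2.51  0.01]
0.033 [-0.0066 -0.0015 -0.0039] [-7.7  -1.31 -4.18] [-0.38  2.01 -0.01]
35.2917 [-8.13595468 -1.18275769 -5.76552333] [-0.00752457 -0.00171421 -0.00428407]
```

View pics/push1.png

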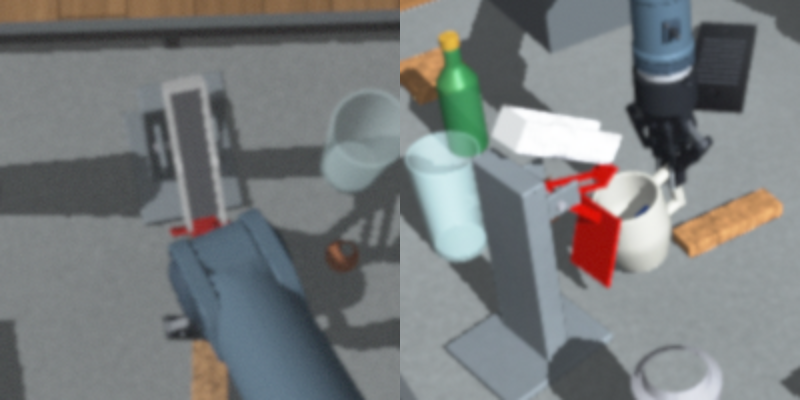

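The left crop shows an empty chute, and the right one shows blue stones inside the pitcher and none on the table. I back off and verify before placing.

```bash
python3 - <<'E'
from push import *
robot.movel(tcp(-.03),DOWN(Y),.15); robot.wait(.3)
e,s=go(tcp(-.06),Y,.15); print(e,s["contact_force"].round(2),s["torque"].round(2),s["finger_gap"],s["grip_force"])
p,d,C=shot("scene","s_back"); X=cloud(C,d)
b,g,r=[p[...,i].astype(int) for i in range(3)]
m=(b>1.5*r+20)&(b>1.3*g); k,l,st,cc=cv2.connectedComponentsWithStats(m.astype(np.uint8))
for i in range(1,k):
    if st[i,4]>15: print(st[i,4],cc[i].round(),X[l==i].mean(0).round(3))
a=F+n*(-.105); print("axis exp",a)
w=(p.min(2)>120)&(np.hypot(X[...,0]-a[0],X[...,1]-a[1])<.07); P=X[w]; t=P[P[:,2]>P[:,2].max()-.012]
print(len(P),P[:,2].max(),P[:,2].min(),t.mean(0))
o=proj(C,[[*a,.12]])[0].astype(int); c=p[max(0,o[1]-90):o[1]+90,o[0]-120:o[0]+120]; cv2.imwrite("pics/back.png",cv2.resize(c,(800,600))); print(o,s["time"])
E
```

```text
[-8.27342807e-04  8.02065416e-05 -3.36882518e-04] [-0.14 -0.29 -4.63] [-0.07  0.2   0.02] 0.1439045658146163 102.08410128951073
axis exp [ 0.52362607 -0.05014649]
2139 0.321927043049422 -0.0072983388360410295 [ 0.46500313 -0.03147245  0.31925745]
[309 254] 36.9583
```

View pics/back.png

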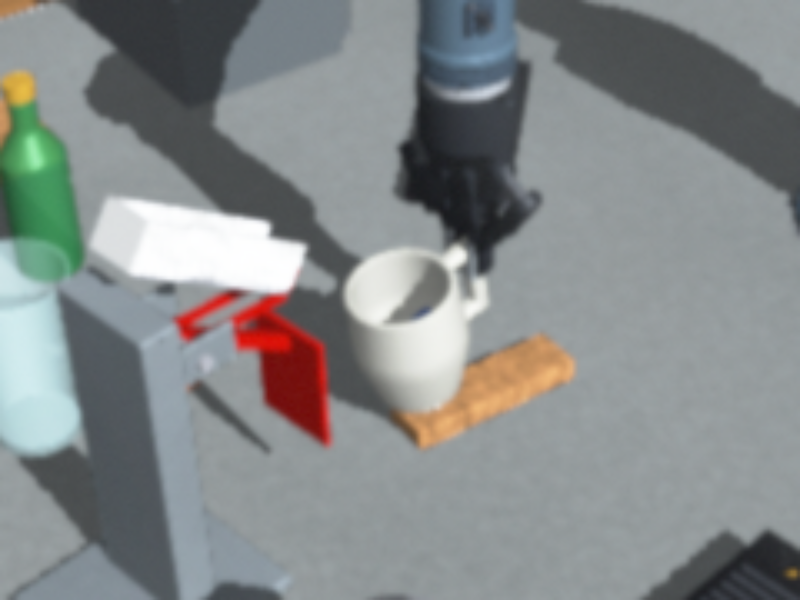

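```bash
python3 - <<'E'
from push import *
from scipy.optimize import least_squares
p,d,C=shot("scene"); X=cloud(C,d); a=F+n*(-.105)
rel=X[...,:2]-a; al=rel@n
w=(p.min(2)>90)&(np.hypot(rel[...,0],rel[...,1])<.06)&(al>-.047)&(X[...,2]>.03)&(X[...,2]<.17)&(d>0)
for i,(z0,z1) in enumerate(((.055,.07),(.07,.085),(.09,.11),(.115,.13),(.135,.147))):
    P=X[w&(X[...,2]>z0)&(X[...,2]<z1)]
    cam=C["T"][:2,3]-a; P=P[((P[:,:2]-a)@cam)>0] # outer near side
    f=least_squares(lambda q:np.hypot(P[:,0]-q[0],P[:,1]-q[1])-q[2],[*a,.043],loss="soft_l1",f_scale=.001).x
    print(z0,len(P),(f[:2]-a).round(4),"along n",((f[:2]-a)@n).round(4),f[2].round(4))
P=X[w&(X[...,2]>.14)]; top=P[:,2]; print(np.percentile(top,[50,90,99]))
for lo,hi in((-.047,-.02),(-.02,0),(0,.02),(.02,.06)):
    q=P[(((P[:,:2]-a)@n)>lo)&(((P[:,:2]-a)@n)<hi)]; print(lo,len(q),np.percentile(q[:,2],[90,98]).round(4) if len(q) else "")
E
```

```text
0.055 85 [-0.0085 -0.002 ] along n -0.0087 0.0415
0.07 124 [-0.0069 -0.0011] along n -0.0069 0.0441
0.09 212 [-0.0045 -0.0013] along n -0.0046 0.0446
0.115 179 [-0.0013 -0.0006] along n -0.0014 0.0428
0.135 19 [ 0.0087 -0.0047] along n 0.0078 0.0486
[0.14131453 0.1419141  0.14263525]
-0.047 21 [0.1419 0.1426]
-0.02 1 [0.1406 0.1406]
0 0 
0.02 0
```

The push left the pitcher leaning about 0.12 rad forward in the grip. I compensate with tool tilt, then check at hover.

```bash
cat > place.py <<'E'
from push import *
from scipy.optimize import least_squares
A=np.array([.4817,.2711]);D=.0718
u=np.array([-np.sin(th),np.cos(th),0])
def ori(t): return list((Ro.from_rotvec(-t*u)*Ro.from_euler('xyz',DOWN(Y))).as_euler('xyz'))
tp=lambda z:[*(A-D*n),z]
def lean(base,name=None):
    p,d,C=shot("scene",name); X=cloud(C,d); rel=X[...,:2]-A
    w=(p.min(2)>90)&(np.hypot(rel[...,0],rel[...,1])<.065)&(rel@n>-.05)&(d>0); cam=C["T"][:2,3]-A; out=[]
    for z0 in(.012,.026,.045,.060,.075):
        P=X[w&(X[...,2]>base+z0)&(X[...,2]<base+z0+.014)]; P=P[((P[:,:2]-A)@cam)>0]
        if len(P)<40: continue
        f=least_squares(lambda q:np.hypot(P[:,0]-q[0],P[:,1]-q[1])-q[2],[*A,.043],loss="soft_l1",f_scale=.001).x
        out.append([base+z0+.007,(f[:2]-A)@n,(f[:2]-A)@u[:2],f[2]])
    o=np.array(out); print(o.round(4)); print("lean n,u:",np.polyfit(o[:,0],o[:,1],1)[0],np.polyfit(o[:,0],o[:,2],1)[0]); return p,C
E
python3 - <<'E'
from place import *
robot.grip(0,120)
s=robot.get_state();robot.movel([*s["eef_pos"][:2],.16],DOWN(Y),.12)
robot.movel(tp(.16),ori(.12),.15); robot.wait(.3)
s=robot.get_state();print(s["eef_pos"]-tp(.16),s["finger_gap"],s["contact_force"],s["time"])
p,C=lean(.083,"s_hov")
E
```

```text
[ 9.70794009e-05 -2.70220206e-04 -3.51644788e-05] 0.13946151932987522 [ 0.35133678  0.37204652 -4.54024166] 40.35
[[ 0.102  -0.0015 -0.0008  0.0391]
 [ 0.116  -0.0012 -0.0016  0.0432]
 [ 0.135  -0.001  -0.0012  0.0448]
 [ 0.15   -0.0002 -0.0009  0.0439]
 [ 0.165   0.0003 -0.001   0.0429]]
lean n,u: 0.028440352212949556 0.0021597886361937046
```

```bash
python3 - <<'E'
from place import *
o=ori(.146)
robot.movel(tp(.125),o,.1); robot.wait(.2); s=robot.get_state(); f0=s["contact_force"]; print(s["eef_pos"]-tp(.125),f0)
for z in np.arange(.115,.104,-.0015):
    robot.movel(tp(z),o,.04); robot.wait(.1); s=robot.get_state(); f=(s["contact_force"]-f0)
    print(round(z,4),s["eef_pos"][2].round(4),f.round(2))
    if f[2]>4: break
robot.grip(.5); robot.wait(.3)
p,C=lean(.0323,"s_rel"); s=robot.get_state();print(s["time"],s["contact_force"])
E
```

```text
[0.00083563 0.00056999 0.00089481] [ 0.1392564   0.56102859 -4.03398724]
0.115 0.115 [ 0.1  -0.75 -0.09]
0.1135 0.1135 [-1.2  -0.93 -0.02]
0.112 0.112 [ 0.55 -0.53 -0.14]
0.1105 0.1109 [-1.54 -2.88  4.87]
[[ 0.0513 -0.0015 -0.0012  0.0391]
 [ 0.0653 -0.0017 -0.001   0.0431]
 [ 0.0843 -0.0003 -0.0005  0.0447]
 [ 0.0993 -0.0006 -0.0004  0.0444]
 [ 0.1143 -0.0005 -0.0003  0.0433]]
lean n,u: 0.01989468294696219 0.01547570274607772
43.4 [ 0.30191426 -0.58383409  0.28277396]
```

```bash
python3 - <<'E'
from place import *
robot.movel(tp(.19),ori(.146),.12); robot.move_ptp([.38,.20,.30],DOWN(Y)); robot.wait(.3)
p,C=lean(.0323,"s_fin"); t,_,Ct=shot("top","t_fin")
o=proj(C,[[*A,.08]])[0].astype(int);q=proj(Ct,[[*A,.1]])[0].astype(int)
cv2.imwrite("pics/fin.png",np.hstack([cv2.resize(p[o[1]-100:o[1]+100,o[0]-130:o[0]+70],(400,400)),cv2.resize(t[q[1]-60:q[1]+60,q[0]-60:q[0]+60],(400,400))]));print(robot.get_state()["time"])
E
```

```text
[[ 5.130e-02 -5.000e-04 -6.000e-04  3.810e-02]
 [ 6.530e-02  2.000e-04  2.000e-04  4.110e-02]
 [ 8.430e-02 -7.000e-04 -5.000e-04  4.490e-02]
 [ 9.930e-02 -2.000e-04  1.000e-04  4.400e-02]
 [ 1.143e-01 -3.000e-04 -7.000e-04  4.320e-02]]
lean n,u: -0.0018302375429316636 -0.0016273936227892804
45.3
```

View pics/fin.png

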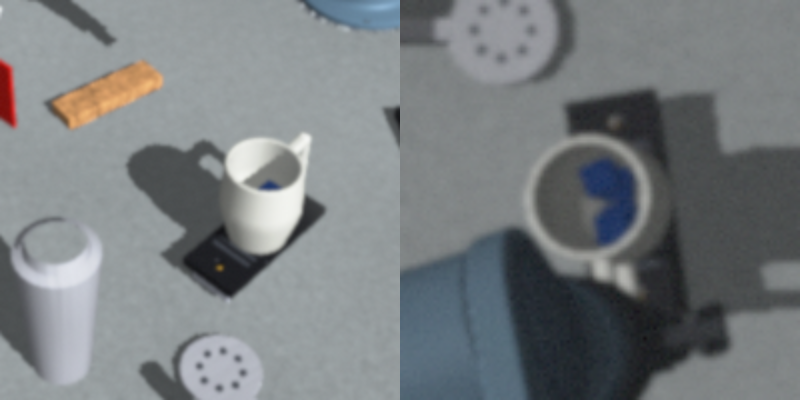

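The pitcher stands upright and centred on the flat grille, with the blue stones inside and the gripper clear.

```bash
python3 -c "
from plant import robot
print(robot.job_done())"
```

```text
the job is handed in; nothing more can be done
None
```

I handed the job in at about 45 s (limit 67 s): the grille is flat on the pins and the pitcher stands upright and centred on it. I believe all four stones are inside, from the empty chute, a clear table and the added weight, but I couldn't count each one, and the simulator returned no verdict.

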